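# Set the modelling turntable to its zero line and clamp it

### The arm

A 6-joint arm with a two-finger parallel gripper is mounted at the origin on the work surface. World frame = base frame: x ahead of the robot, y to its left, z up, the work surface at z = 0. Lengths are in m, angles in rad, forces in N, time in s.
With the tool pointing down it reaches from about 0.325 to 0.775 m from the base axis. Payload 5.5 kg.
Tool frame: the origin (TCP) lies at the very end of the fingers, on their centre line; the grasp point (between the pads) lies 19 mm behind it; z points along the fingers, y is the line along which they close (so a half turn about z gives the same grasp; the last joint's range is limited). The gripper opens to 85 mm and grips with 20 to 120 N. Pads are 22 mm wide; open, the fingers measure 114 mm over their backs; the gripper's body (76 mm by 85 mm) begins 54 mm behind the grasp point. The pads swing forward as they close: fully open they stand 13 mm farther back than shut.
Start: joints at [-1.387, 0.091, 1.231, -0, 1.82, -0.057], TCP at [0.143, -0.583, 0.231] pointing down, gripper open.
Joint ranges: [-2.87, 2.87], [-0.86, 2.18], [0.17, 2.46], [-1.51, 4.65], [0.06, 2.69], [-2.65, 2.65]. Speed limits (rad/s): [2.57, 2.57, 3.01, 3.14, 3.14, 3.14].

### API

Orientations are given as a rotation vector (axis times angle).
In Python, from station import arm gives the robot as it stands.
- The arm moves only by the shell command python3 -m pendant 'ROWS' [OPENING]. ROWS is JSON, a list of rows, each an object with "travel": the shift along the tool's x, y, z in cm, a list of three; "turn": the turn about the tool's z in rad. A call has 1 to 10 rows; each row is the pose to reach, as a shift and turn from the pose commanded when the call began, along the tool's axes at that moment; what a row does not reach only later rows make up. A row lasts 1/12 s, in which the tool goes at most 41.7 mm and 7.16 degrees, less where a joint would pass 70% of its speed; a pose out of reach is approached as far as the arm can. A call with a gripper value outside its range is refused whole. OPENING is the gripper command: -1 is shut, 1 is fully open, values between are in proportion, set as the call begins (- or left out, the last holds). The fingers move at their own pace and stop on an object; the grip force is fixed at half the most. Time passes only in rows, so rows that repeat a pose let the fingers close. It gives the time, the measured TCP pose, the force, the opening and the grip force at its end, in the units of the state.
- arm.observe(): the state, without advancing time (a new reading comes with each control period).
- arm.snapshot(name): name is "scene" or "top" or "wrist"; returns a dict with "pixels" (420x560x3 uint8, blue, green, red), "range_z" (420x560 float32, m along the optical axis (not along the pixel's ray), 0 where there is no reading), "fx", "fy", "cx", "cy" (pixels), "R" (3x3) and "t" (3): a world point X has camera coordinates R X + t; the wrist camera has in their place "T_tool_cam" (4x4, takes a point from camera to tool coordinates, whose origin is the TCP and whose axes are the flange's). Camera axes: x right, y down, z forward; pixel columns grow to the right and rows downward; lengths in m; the calibration is good to about 2 mm. A picture is of the moment at which its call begins: read the wrist's pose just before it.
- arm.finish_job(): hands the job in; it is judged then, once.
The state is a dict: "time_s": time; "joints": joint angles; "joint_velocities": joint speeds; "joint_torque": joint torques, N m; "tool_pos": TCP position; "ee_rot": TCP orientation; "wrist_force": force on the tool from outside, world axes, zero at the start; "moment": the same for the moment, N m; "width": finger opening in m; "grasp_force": force on a finger pad.
Only numpy, scipy, OpenCV 4.12 (cv2) and the standard library are available. Lean on these libraries where they do the work, as an engineer would, in place of code of your own. Each camera call takes 0.05 s, during which the arm holds its last target. There are 200 camera calls.

### The job

Turn the wheel head of the modelling turntable, pushing its jaws or rim with the fingertips, until the index line on the head lines up with the long zero line on the ring round it. Then push the clamp lever fully home against its stop, so that the head is held there. Nothing is to be gripped or lifted: do not touch the clay rosette or the plaster bat under it, and leave the things round the turntable where they are.

Things in the scene. Friction and masses are not known exactly. Their poses are not given: they have to be found in the camera images.
- stand: the round cast base of a modelling turntable, fixed to the table: 300 mm in diameter, 68 mm high. Its flat bare-metal ring (radius 115 to 150 mm) has dark radial lines: short ones every 10 degrees, medium every 30, and one zero line twice as long (31 mm) and wide (6 mm), across the whole ring. Origin at the centre of its underside, on the turntable's axis; z up; its -x axis points along the zero line
- zero_line (a point): the inner end of the zero line, on the base's ring beside the rim of the wheel head, 116 mm from the axis, 68 mm above the table
- index_line (a point): the outer end of the index line at the rim of the wheel head, 113 mm from the axis, 80 mm above the table. The index line is a dark radial line, 33 mm long and 6 mm wide, with an arrowhead that points outwards; it is the only mark on the head
- head (a joint): turning of the wheel head, rad, counter-clockwise from above; 0 (or any whole turn, 6.283) when the index line points exactly at the zero line. The head is a steel disc 230 mm in diameter, its top 80 mm above the table. It turns freely both ways without stops, with a light drag (about 0.15 N m), and stays where it is left. Near its rim three equal jaws, 120 degrees apart, turn with it
- jaw0 (a point): one of the three identical metal jaws fixed on the head: a block 18 mm wide along the rim, 28 mm along the radius (80 to 108 mm from the axis), from 80 to 110 mm above the table, with a thumb screw on top (up to 118 mm). This point is the block's centre, 94 mm from the axis, 95 mm above the table. Its bare flanks are good to push. This jaw stands opposite the index line
- jaw1 (a point): the next jaw, alike, 120 degrees counter-clockwise from the first, 60 degrees clockwise of the index line (from above)
- jaw2 (a point): the third jaw, alike, 60 degrees counter-clockwise of the index line (from above)
- rosette: the work: a brown clay rosette (112 mm in diameter) on a white round plaster bat, which lies loose on the wheel head between the jaws and turns with it. The bat is 150 mm in diameter and 16 mm thick; the clay rises to 48 mm above the head (128 mm above the table). Origin at the centre of the bat's underside, 80 mm above the table
- clamp (a joint): swing of the clamp lever about its upright pivot beside the base, rad, counter-clockwise seen from above: 0 is free (as it starts), 1.2 is its end stop, fully clamped. It stays where it is left. As it nears the stop it presses a brake against the head; pushing it near the ball takes about 2 to 4 N
- clamp_knob (a point): the centre of the black ball (24 mm in diameter) at the end of the clamp lever, 90 mm from the pivot and 63 mm above the table. The arm is a straight round steel bar 12 mm thick from the pivot to the ball, its centre line 58 to 63 mm above the table
- clamp_pivot (a point): the axis of the clamp lever at 58 mm above the table, 176 mm from the turntable's axis, on the base's -y side; the hub there is 34 mm in diameter and up to 69 mm high, on a boss 40 mm in diameter and 46 mm high
- tool_tray: leave alone: an open cardboard tray 200 x 120 x 30 mm with four modelling tools lying in it; origin under its centre, x along its length
- flat_brush: leave alone: a flat brush with a wooden handle, 200 mm long, lying on the table; origin under its middle, x along it
- loop_tool: leave alone: a wire loop tool with a wooden handle, 190 mm long, 15 mm thick, lying on the table to the right of the turntable; origin under its middle, x along it
- slip_jar: leave alone: a closed jar, 66 mm in diameter, 95 mm tall, standing beside the turntable; origin under its centre
- water_bowl: leave alone: a white bowl, 124 mm in diameter, 50 mm tall; origin under its centre
- leaf_tile: leave alone: a square plaster tile with a leaf in relief, 120 x 120 x 25 mm; origin under its centre
- wood_knife: leave alone: a flat wooden modelling knife, 225 mm long, 8 mm thick, lying on the table; origin under its middle, x along it
Mind the look-alikes: they are no part of the job. Leave any blue or green look-alike of the rosette alone.

How it is judged:
On the way, in this order (a step that is already met when the one before it is completed fails the run):
1. the index line stands at the zero line (within 6 mm at the rim, 3 degrees) with the head at rest, while the clamp is still free (y of index_line in the frame of stand between -0.006 and 0.006 m and x of index_line in the frame of stand below -0.1 m and value of joint clamp below 0.5 rad and velocity of joint head between -0.05 and 0.05 rad/s), for 0.2 s.
2. the clamp lever is pushed home and the lines still agree (y of index_line in the frame of stand between -0.006 and 0.006 m and x of index_line in the frame of stand below -0.1 m and value of joint clamp above 1.1 rad), for 0.2 s.
At the end, for the whole second after the job is handed in: The index line is within 6 mm (3 degrees) of the zero line at the rim, the head is at rest, the clamp lever is within 0.1 rad of its stop, and the bat with the rosette lies flat and centred on the head (all of step 2 and velocity of joint head between -0.02 and 0.02 rad/s and horizontal distance between rosette and stand below 0.008 m and z of rosette in the frame of stand below 0.084 m and angle between rosette's own z axis and vertical below 0.05 rad); the robot touches nothing.
It fails at once if the clay rosette or its bat is touched (contact force between any of the fingers, the arm and rosette above 0.5 N).
It fails at once if the bat is lifted off the head (z of rosette in the frame of stand above 0.088 m).
It fails at once if a thing round the turntable is moved by more than 20 mm (distance of any of tool_tray, flat_brush, loop_tool, slip_jar, water_bowl, leaf_tile, wood_knife from where it was at the start of the episode above 0.02 m).
It also fails if it takes over 67 s, if anything falls off the work surface, if the arm or the gripper's body presses on something with over 40 N, if the wrist force passes 120 N, or if a joint passes its speed limit or range.

## Working session

There is one attempt and no reset: what is moved stays moved. The work goes in short steps, Python scripts to look and compute and a shell command to move; the robot and the scene stay as the last step left them, time stands still between calls to the robot, and variables do not carry over. Pictures are saved under pics/ and viewed, at most 12 in all, crops included, and the job is handed in when it is done.

```bash
mkdir -p pics; ls; python3 - <<'E'
from station import arm
import cv2,numpy as np
s=arm.observe();print({k:np.round(v,3) for k,v in s.items()})
for n in("top","scene"):
    d=arm.snapshot(n);cv2.imwrite(f"pics/{n}0.png",d["pixels"]);np.savez(f"{n}0.npz",**d)
    print(n,d["fx"],d["cx"],d["cy"],np.round(d["R"],3).tolist(),np.round(d["t"],3))
E
```

```text
pics
{'time_s': np.float64(0.0), 'joints': array([-1.387,  0.092,  1.232,  0.   ,  1.82 , -0.057]), 'joint_velocities': array([ 0.   ,  0.   , -0.   , -0.   ,  0.001,  0.002]), 'joint_torque': array([ 1.0000e-03, -4.5873e+01, -4.1802e+01, -0.0000e+00,  1.2000e-02,
       -0.0000e+00]), 'tool_pos': array([ 0.143, -0.582,  0.23 ]), 'ee_rot': array([-3.117, -0.377,  0.   ]), 'wrist_force': array([-0.091,  0.477, -0.282]), 'moment': array([ 0.012,  0.017, -0.008]), 'grasp_force': np.float64(0.0), 'width': np.float64(0.085)}
top 465.0646716898952 276.8803858923331 203.4079741727569 [[-0.028, -1.0, -0.01], [-0.996, 0.029, -0.079], [0.08, 0.008, -0.997]] [0.008 0.555 1.669]
scene 436.1164995079511 279.48881859760684 211.13067975314294 [[0.655, 0.756, -0.002], [0.564, -0.491, -0.664], [-0.503, 0.433, -0.748]] [-0.378 -0.241  1.696]
```

View pics/top0.png

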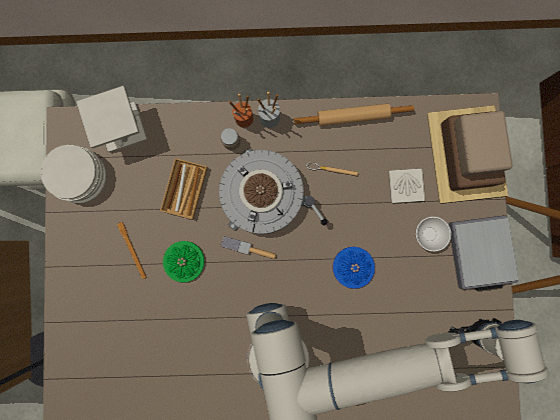

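View pics/scene0.png

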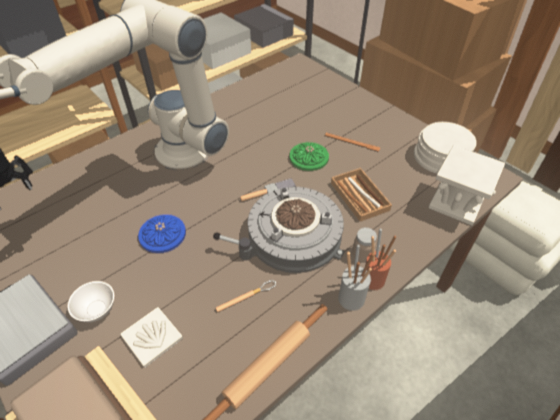

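Top view: the turntable is at about (261,191), the clamp ball at about (324,222) and the brush at (248,248). Next I'll zoom in, resampled to world coordinates on the ring plane.

```bash
cat > h.py <<'E'
import numpy as np,cv2
def ray(d,u,v,z):
    r=d["R"].T@np.array([(u-d["cx"])/d["fx"],(v-d["cy"])/d["fy"],1]);o=-d["R"].T@d["t"]
    return o+r*(z-o[2])/r[2]
def proj(d,X):
    c=d["R"]@np.asarray(X,float)+d["t"];return np.array([d["fx"]*c[0]/c[2]+d["cx"],d["fy"]*c[1]/c[2]+d["cy"]])
def ortho(d,c,z,half=.2,n=600):   # image up=+x world, left=+y
    g=np.linspace(half,-half,n);Y,X=np.meshgrid(g,g)
    P=np.stack([X+c[0],Y+c[1],np.full_like(X,z)],-1)@d["R"].T+d["t"]
    return cv2.remap(d["pixels"],(d["fx"]*P[...,0]/P[...,2]+d["cx"]).astype(np.float32),(d["fy"]*P[...,1]/P[...,2]+d["cy"]).astype(np.float32),cv2.INTER_CUBIC)
E
python3 - <<'E'
from h import *
d=dict(np.load("top0.npz"));s=dict(np.load("scene0.npz"))
print("tc",ray(d,261,191,.07),"knob",ray(d,324,222,.063))
c=ray(d,261,191,.07)
# range-based centre: points 60-74 mm high near
for k,D in(("top",d),("scene",s)):
    v,u=np.mgrid[:420,:560];z=D["range_z"]
    P=np.stack([(u-D["cx"])/D["fx"]*z,(v-D["cy"])/D["fy"]*z,z],-1)-D["t"];W=P@D["R"]
    r=np.hypot(W[...,0]-c[0],W[...,1]-c[1])
    m=(z>0)&(r<.17)&(abs(W[...,2]-.074)<.013);p=W[m][:,:2].astype(np.float32)
    print(k,m.sum(),cv2.minEnclosingCircle(p),np.median(W[m][:,2]))
    m=(z>0)&(r<.09)&(W[...,2]>.09);print(" bat",cv2.minEnclosingCircle(W[m][:,:2].astype(np.float32)))
a=ortho(d,c,.075,.2,560)
cv2.imwrite("pics/z1.png",a)
E
```

```text
tc [0.59659679 0.04655228 0.07      ] knob [ 0.48079632 -0.17292809  0.063     ]
top 3821 ((0.5918108224868774, 0.03877611085772514), 0.16108660399913788) 0.07293021759567332
 bat ((0.5965021848678589, 0.04678625985980034), 0.08986539393663406)
scene 3913 ((0.5948936939239502, 0.03790382295846939), 0.16018803417682648) 0.07021084357962583
 bat ((0.5966461896896362, 0.04658582806587219), 0.08980580419301987)
```

View pics/z1.png

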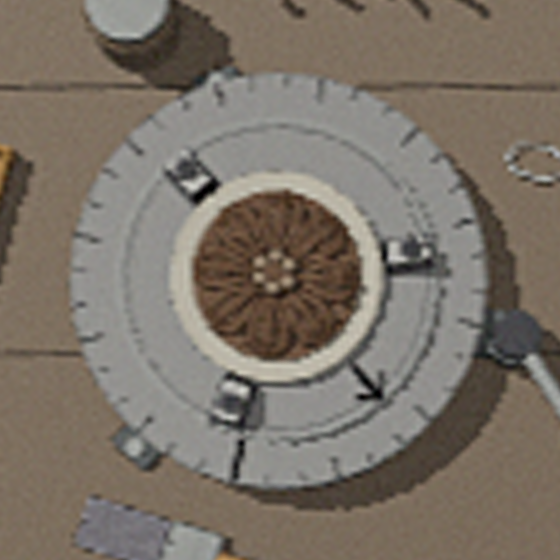

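```bash
cat >> h.py <<'E'
from scipy.spatial.transform import Rotation as Ro
C=np.array([.5966,.0466]);ZERO=167.5
def pol(r,a,t=0): # point at radius r, angle a deg, tangential offset t ccw
    a=np.radians(a);return C+r*np.array([np.cos(a),np.sin(a)])+t*np.array([-np.sin(a),np.cos(a)])
def plan(s,targets): # targets: (x,y,z,psi deg)
    R=Ro.from_rotvec(s["ee_rot"]).as_matrix();p=np.array(s["tool_pos"]);psi=np.degrees(np.arctan2(R[1,0],R[0,0]))
    print("tcp",p.round(4),"psi",round(psi,2),"F",np.round(s["wrist_force"],1),"t",s["time_s"])
    for t in targets:
        d=R.T@(np.array(t[:3])-p)*100
        print(np.round(d,2).tolist(),"turn",round(-np.radians((t[3]-psi+180)%360-180),3))
E
python3 - <<'E'
from h import *
from station import arm
J=279.3
plan(arm.observe(),[(*pol(.099,J,.045),.24,J-180)])
E
```

```text
tcp [ 0.1431 -0.5824  0.2302] psi 13.8 F [ 0.5 -0.2  0.3] t 0.1
[62.76, -40.05, -0.9] turn -1.492
```

```bash
python3 -m pendant '[{"travel":[31,-20,-1],"turn":-0.8},{"travel":[31,-20,-1],"turn":-0.8},{"travel":[31,-20,-1],"turn":-0.8},{"travel":[31,-20,-1],"turn":-0.8},{"travel":[31,-20,-1],"turn":-0.8},{"travel":[31,-20,-1],"turn":-0.8},{"travel":[31,-20,-1],"turn":-0.8},{"travel":[31,-20,-1],"turn":-0.8},{"travel":[31,-20,-1],"turn":-0.8},{"travel":[31,-20,-1],"turn":-0.8}]' -1
python3 - <<'E'
from h import *
from station import arm
J=279.3
plan(arm.observe(),[(*pol(.099,J,.045),.24,J-180)])
E
```

```text
time_s: 0.93
tool_pos: [0.4, -0.3099, 0.2412]
ee_rot: [-2.719, -1.571, -0.004]
wrist_force: [-0.4, 0.3, -0.1]
width: 0.0002
grasp_force: 0.0
tcp [ 0.4    -0.3099  0.2412] psi 60.03 F [-0.4  0.3 -0.1] t 0.9333
[35.89, 8.98, 0.22] turn -0.685
```

```bash
python3 -m pendant '[{"travel":[35.9,9,0.2],"turn":-0.685},{"travel":[35.9,9,0.2],"turn":-0.685},{"travel":[35.9,9,0.2],"turn":-0.685},{"travel":[35.9,9,0.2],"turn":-0.685},{"travel":[35.9,9,0.2],"turn":-0.685},{"travel":[35.9,9,0.2],"turn":-0.685},{"travel":[35.9,9,0.2],"turn":-0.685},{"travel":[35.9,9,0.2],"turn":-0.685},{"travel":[35.9,9,0.2],"turn":-0.685},{"travel":[35.9,9,0.2],"turn":-0.685}]'
python3 - <<'E'
from h import *
from station import arm
J=279.3
plan(arm.observe(),[(*pol(.099,J,.045),.24,J-180),(*pol(.099,J,.045),.093,J-180)])
w=arm.snapshot("wrist");cv2.imwrite("pics/w1.png",w["pixels"]);print(np.round(w["T_tool_cam"],3),w["fx"])
E
```

```text
time_s: 1.77
tool_pos: [0.6583, -0.0452, 0.2353]
ee_rot: [-2.033, -2.389, 0.0]
wrist_force: [0.9, -0.8, -0.8]
width: 0.0001
grasp_force: 0.0
tcp [ 0.6583 -0.0452  0.2353] psi 99.21 F [ 0.9 -0.8 -0.8] t 1.7667
[0.16, -0.11, -0.47] turn -0.002
[0.1, -0.06, 14.23] turn -0.002
[[-0.    -0.961 -0.277  0.07 ]
 [ 1.     0.    -0.     0.001]
 [ 0.    -0.277  0.961 -0.143]
 [ 0.     0.     0.     1.   ]] 315.62675831584363
```

View pics/w1.png

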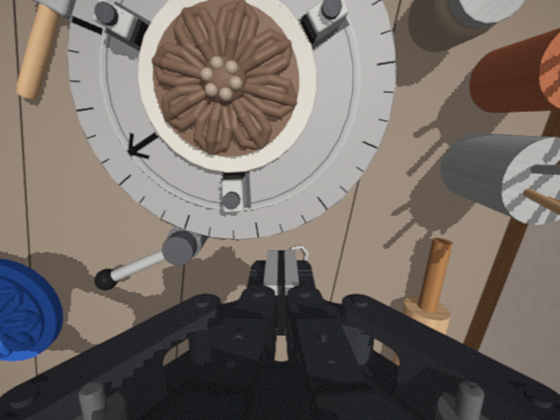

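Wrist view: arrow tip at about (131,152), zero line (115,32) to (72,18), jaw2's screw (232,200), ball (106,279). The closed fingers are at (282,268), clear of everything.

```bash
cat >> h.py <<'E'
def wristcam(w,s):
    T=np.eye(4);T[:3,:3]=Ro.from_rotvec(s["ee_rot"]).as_matrix();T[:3,3]=s["tool_pos"]
    M=np.linalg.inv(T@w["T_tool_cam"]);w=dict(w);w["R"]=M[:3,:3];w["t"]=M[:3,3];return w
def polar(p):
    q=p[:2]-C;return round(np.hypot(*q)*1000,1),round(np.degrees(np.arctan2(q[1],q[0]))%360,2)
E
python3 - <<'E'
from h import *
from station import arm
s=arm.observe();w=wristcam(arm.snapshot("wrist"),s)
for n,u,v,z in(("tip",131,152,.08),("tail",156,136,.08),("z in",115,32,.068),("z out",72,18.5,.068),("jaw2scr",232,200,.118),("jaw0?",331,9,.118),("jaw1",105,13,.118),("ros",224,79,.12)):
    p=ray(w,u,v,z);print(n,p.round(4),polar(p))
print("knob",ray(w,106,279,.063),"hub",ray(w,180,245,.069))
E
```

```text
tip [ 0.5114 -0.0292  0.08  ] (np.float64(114.0), np.float64(221.68))
tail [ 0.5339 -0.0108  0.08  ] (np.float64(85.0), np.float64(222.47))
z in [0.4889 0.0723 0.068 ] (np.float64(110.7), np.float64(166.6))
z out [0.4515 0.077  0.068 ] (np.float64(148.3), np.float64(168.16))
jaw2scr [ 0.6152 -0.0498  0.118 ] (np.float64(98.2), np.float64(280.9))
jaw0? [0.6697 0.1041 0.118 ] (np.float64(93.0), np.float64(38.18))
jaw1 [0.5069 0.0756 0.118 ] (np.float64(94.3), np.float64(162.11))
ros [0.5983 0.0445 0.12  ] (np.float64(2.7), np.float64(308.19))
knob [ 0.48026429 -0.17751985  0.063     ] hub [ 0.56057455 -0.12076555  0.069     ]
```

```bash
python3 -m pendant '[{"travel":[0,0,4],"turn":0},{"travel":[0,0,8],"turn":0},{"travel":[0,0,11],"turn":0},{"travel":[0,0,13],"turn":0},{"travel":[0,0,14.2],"turn":0},{"travel":[0,0,14.2],"turn":0},{"travel":[0,0,14.2],"turn":0}]'
python3 - <<'E'
from h import *
from station import arm
s=arm.observe()
plan(s,[(*pol(.099,J,.0255),.093,J-180) for J in (281,276,271,266,261,256,251,246,241,236,231,227.5)])
E
```

```text
time_s: 2.45
tool_pos: [0.6553, -0.0513, 0.0981]
ee_rot: [2.044, 2.385, 0.0]
wrist_force: [1.0, -0.1, 0.8]
width: -0.0001
grasp_force: 0.0
tcp [ 0.6553 -0.0513  0.0981] psi 98.81 F [ 1.  -0.1  0.8] t 2.45
[0.78, -1.38, 0.51] turn -0.038
[0.56, -2.24, 0.51] turn 0.049
[0.42, -3.12, 0.51] turn 0.136
[0.36, -4.01, 0.51] turn 0.224
[0.37, -4.91, 0.51] turn 0.311
[0.46, -5.79, 0.51] turn 0.398
[0.63, -6.67, 0.51] turn 0.485
[0.88, -7.53, 0.51] turn 0.573
[1.19, -8.36, 0.51] turn 0.66
[1.58, -9.16, 0.51] turn 0.747
[2.04, -9.93, 0.51] turn 0.835
[2.4, -10.44, 0.51] turn 0.896
```

```bash
python3 -m pendant '[{"travel":[0.8,-0.7,0.3],"turn":-0.04},{"travel":[0.8,-1.4,0.4],"turn":-0.04},{"travel":[0.7,-1.8,0.4],"turn":0},{"travel":[0.56,-2.2,0.4],"turn":0.05},{"travel":[0.5,-2.7,0.4],"turn":0.09},{"travel":[0.42,-3.1,0.4],"turn":0.14},{"travel":[0.38,-3.6,0.4],"turn":0.18},{"travel":[0.36,-4.0,0.4],"turn":0.22},{"travel":[0.37,-4.5,0.4],"turn":0.27},{"travel":[0.37,-4.9,0.4],"turn":0.31}]'
python3 - <<'E'
from h import *
from station import arm
s=arm.observe()
plan(s,[(*pol(.099,J,.0255),.094,J-180) for J in (261,256,251,246,241,236,231,227.5)])
w=arm.snapshot("wrist");cv2.imwrite("pics/w2.png",w["pixels"])
E
```

```text
time_s: 3.28
tool_pos: [0.6075, -0.0547, 0.0961]
ee_rot: [2.388, 2.036, 0.005]
wrist_force: [1.4, 0.8, 0.4]
width: -0.0
grasp_force: 0.6
tcp [ 0.6075 -0.0547  0.0961] psi 80.92 F [1.4 0.8 0.4] t 3.2833
[-0.07, -0.11, 0.21] turn -0.001
[-0.26, -0.98, 0.21] turn 0.086
[-0.36, -1.87, 0.2] turn 0.173
[-0.4, -2.76, 0.2] turn 0.26
[-0.35, -3.65, 0.19] turn 0.348
[-0.23, -4.53, 0.19] turn 0.435
[-0.03, -5.4, 0.19] turn 0.522
[0.16, -6.0, 0.18] turn 0.583
```

View pics/w2.png

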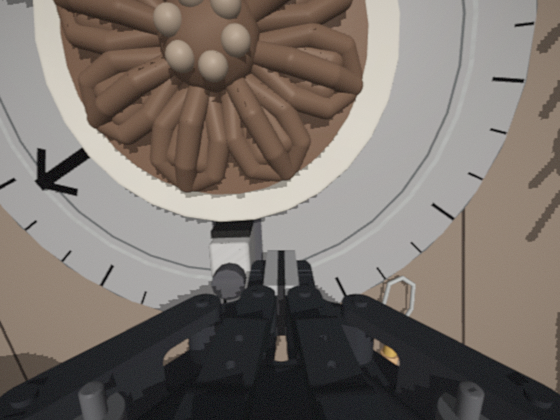

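Close view: the shut fingers (282,268) bear on jaw2's flank (about 262,250), and the bat's edge is well clear. The arrow tip is at (39,185). I'll keep pushing to about 10° short of the target.

```bash
python3 -m pendant '[{"travel":[-0.2,-0.5,0],"turn":0.04},{"travel":[-0.26,-1.0,0],"turn":0.09},{"travel":[-0.3,-1.4,0],"turn":0.13},{"travel":[-0.36,-1.9,0],"turn":0.17},{"travel":[-0.38,-2.3,0],"turn":0.22},{"travel":[-0.4,-2.8,0],"turn":0.26},{"travel":[-0.38,-3.2,0],"turn":0.3},{"travel":[-0.35,-3.6,0],"turn":0.35},{"travel":[-0.35,-3.7,0],"turn":0.35},{"travel":[-0.35,-3.7,0],"turn":0.35}]'
python3 - <<'E'
from h import *
from station import arm
s=arm.observe()
plan(s,[(*pol(.099,J,.0255),.094,J-180) for J in (241,236,231,227.5)])
w=arm.snapshot("wrist");cv2.imwrite("pics/w3.png",w["pixels"])
d=arm.snapshot("top");cv2.imwrite("pics/t3.png",ortho(d,C,.075,.16,600))
E
```

```text
time_s: 4.17
tool_pos: [0.5699, -0.0523, 0.0949]
ee_rot: [2.704, 1.597, 0.003]
wrist_force: [-0.1, 0.2, -0.8]
width: -0.0004
grasp_force: 0.0
tcp [ 0.5699 -0.0523  0.0949] psi 61.14 F [-0.1  0.2 -0.8] t 4.1667
[0.04, 0.1, 0.09] turn 0.003
[-0.14, -0.78, 0.08] turn 0.09
[-0.25, -1.66, 0.08] turn 0.177
[-0.27, -2.29, 0.08] turn 0.238
```

View pics/w3.png

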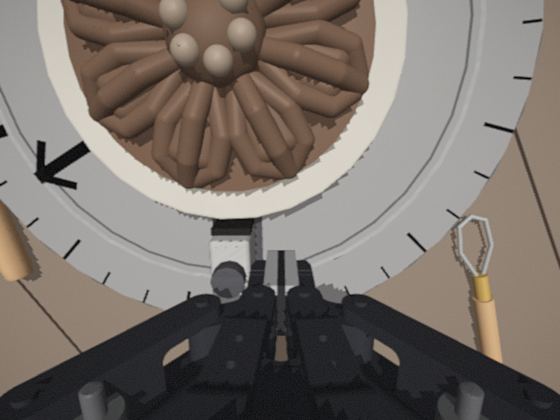

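The finger still bears on the jaw. The arrow tip is at (39,181) and the thick zero line is at the left edge, near (2,131).

```bash
python3 - <<'E'
from h import *
from station import arm
s=arm.observe();w=wristcam(arm.snapshot("wrist"),s)
for n,u,v,z in(("tip",39,181,.08),("tail",87,147,.08),("zero",2,131,.068),("tick30",72,249,.068),("t10",4,186,.068),("t20",32,223,.068)):
    p=ray(w,u,v,z);print(n,p.round(4),polar(p))
E
```

```text
tip [0.4832 0.0424 0.08  ] (np.float64(113.5), np.float64(182.14))
tail [0.5151 0.0441 0.08  ] (np.float64(81.6), np.float64(181.77))
zero [0.4747 0.0745 0.068 ] (np.float64(125.0), np.float64(167.09))
tick30 [0.4641 0.0048 0.068 ] (np.float64(139.0), np.float64(197.49))
t10 [0.4554 0.0519 0.068 ] (np.float64(141.3), np.float64(177.84))
t20 [0.4545 0.0282 0.068 ] (np.float64(143.3), np.float64(187.38))
```

```bash
python3 -m pendant '[{"travel":[-0.1,-0.4,0],"turn":0.04},{"travel":[-0.18,-0.85,0],"turn":0.085},{"travel":[-0.24,-1.3,0],"turn":0.13},{"travel":[-0.28,-1.7,0],"turn":0.17},{"travel":[-0.3,-2.0,0],"turn":0.2},{"travel":[-0.31,-2.25,0],"turn":0.225},{"travel":[-0.31,-2.4,0],"turn":0.24},{"travel":[-0.31,-2.4,0],"turn":0.24},{"travel":[-0.31,-2.4,0],"turn":0.24}]'
python3 - <<'E'
from h import *
from station import arm
s=arm.observe()
plan(s,[(*pol(.099,J,.0255),.094,J-180) for J in (227.5,226.5)])
w=arm.snapshot("wrist");cv2.imwrite("pics/w4.png",w["pixels"])
E
```

```text
time_s: 5.07
tool_pos: [0.547, -0.0431, 0.0933]
ee_rot: [-2.877, -1.262, 0.0]
wrist_force: [-0.2, -0.8, -0.4]
width: -0.0004
grasp_force: 0.1
tcp [ 0.547  -0.0431  0.0933] psi 47.37 F [-0.2 -0.8 -0.4] t 5.0667
[0.06, 0.15, -0.07] turn -0.002
[0.02, -0.02, -0.07] turn 0.015
```

View pics/w4.png

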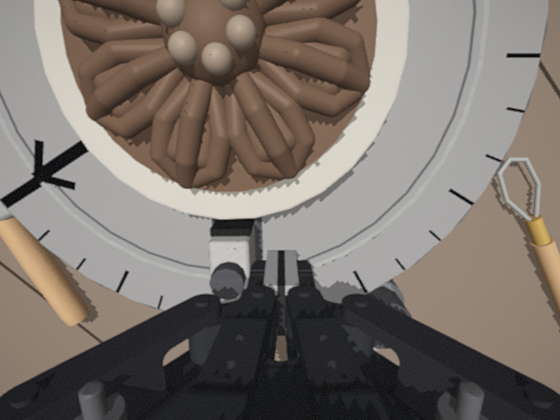

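The arrow (tip about 40,177) now runs nearly straight into the zero line (5,200). I'll measure the residual on a polar unwrap.

```bash
python3 - <<'E'
from h import *
from station import arm
s=arm.observe();w=wristcam(arm.snapshot("wrist"),s);g=cv2.cvtColor(w["pixels"],cv2.COLOR_BGR2GRAY).astype(np.float32)
A=np.arange(158,178,.1)
for z,rs in((.08,(.083,.086,.089,.092,.095)),(.068,(.122,.126,.130,.135))):
  for r in rs:
    q=np.array([proj(w,[*pol(r,a),z]) for a in A],np.float32)
    L=cv2.remap(g,q[:,0][None],q[:,1][None],cv2.INTER_LINEAR)[0]
    wt=np.clip(110-L,0,None)*((q[:,0]>2));print(z,r,round((A*wt).sum()/max(wt.sum(),1e-9),2),(wt>0).sum(),q[:,0].min().round())
E
```

```text
0.08 0.083 167.21 41 66.0
0.08 0.086 167.23 40 61.0
0.08 0.089 167.25 38 55.0
0.08 0.092 167.27 38 50.0
0.08 0.095 167.28 37 44.0
0.068 0.122 166.03 31 16.0
0.068 0.126 167.0 27 10.0
0.068 0.13 166.99 27 4.0
0.068 0.135 167.01 25 -4.0
```

The residual is about 0.3°, well within tolerance. Next: back off, rise, and go over to the lever.

```bash
python3 -m pendant '[{"travel":[0,0.4,0],"turn":0},{"travel":[0,1.2,0],"turn":0},{"travel":[0,1.8,0],"turn":0},{"travel":[0,1.8,-3],"turn":0},{"travel":[0,1.8,-7],"turn":0},{"travel":[0,1.8,-10],"turn":0},{"travel":[0,1.8,-10],"turn":0}]'
cat >> h.py <<'E'
P=C+.176*np.array([np.cos(np.radians(257)),np.sin(np.radians(257))])
def lev(r,a,t):
    a=np.radians(a);return P+r*np.array([np.cos(a),np.sin(a)])+t*np.array([-np.sin(a),np.cos(a)])
E
python3 - <<'E'
from h import *
from station import arm
d=dict(np.load("top0.npz"));print("brush end",ray(d,277,257,.01),"blue",ray(d,354,268,.03),P)
b=lev(.085,213,-.05);plan(arm.observe(),[(*b,.19,33),(*b,.05,33)])
E
```

```text
time_s: 5.75
tool_pos: [0.5632, -0.0563, 0.2017]
ee_rot: [2.872, 1.257, 0.016]
wrist_force: [0.8, 0.3, 1.2]
width: 0.0002
grasp_force: 0.0
brush end [ 0.36068689 -0.00291941  0.01      ] blue [ 0.31469452 -0.27709413  0.03      ] [ 0.55700861 -0.12488913]
tcp [ 0.5632 -0.0563  0.2017] psi 47.3 F [0.8 0.3 1.2] t 5.75
[-12.47, -2.75, 1.06] turn 0.249
[-12.56, -2.89, 15.06] turn 0.249
```

```bash
python3 -m pendant '[{"travel":[-12.5,-2.8,0.5],"turn":0.249},{"travel":[-12.5,-2.8,0.5],"turn":0.249},{"travel":[-12.5,-2.8,0.5],"turn":0.249},{"travel":[-12.5,-2.8,0.5],"turn":0.249},{"travel":[-12.5,-2.8,0.5],"turn":0.249},{"travel":[-12.5,-2.8,0.5],"turn":0.249}]'
python3 - <<'E'
from h import *
from station import arm
b=lev(.085,213,-.05);s=arm.observe();plan(s,[(*b,.19,33),(*b,.05,33)])
w=arm.snapshot("wrist");cv2.imwrite("pics/w5.png",w["pixels"])
w=wristcam(w,s);print(proj(w,[*lev(.09,213,0),.063]),proj(w,[*b,.05]),proj(w,[*P,.069]))
E
```

```text
time_s: 6.25
tool_pos: [0.4554, -0.1286, 0.1885]
ee_rot: [3.012, 0.892, 0.002]
wrist_force: [0.4, -0.5, 0.6]
width: -0.0001
grasp_force: 0.0
tcp [ 0.4554 -0.1286  0.1885] psi 33.0 F [ 0.4 -0.5  0.6] t 6.25
[0.23, 0.23, -0.15] turn -0.0
[0.21, 0.22, 13.85] turn -0.0
[339.68035837 206.5292342 ] [282.95111987 197.54985577] [346.94437832  98.08013345]
```

View pics/w5.png

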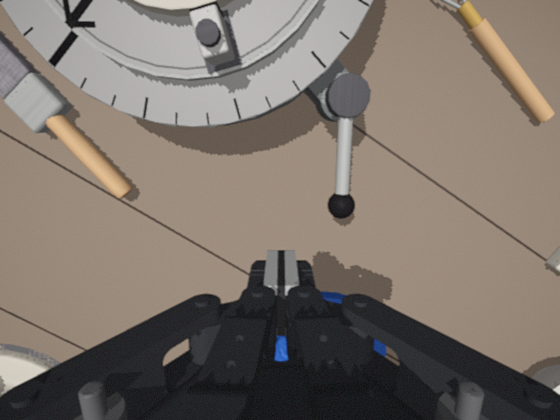

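The ball is at (341,205), with the prediction at (340,206), so the model agrees. The descent spot (283,198) is clear and the brush ends at (128,190).

```bash
python3 -m pendant '[{"travel":[0.2,0.2,4],"turn":0},{"travel":[0.2,0.2,8],"turn":0},{"travel":[0.2,0.2,11],"turn":0},{"travel":[0.2,0.2,13],"turn":0},{"travel":[0.2,0.2,13.8],"turn":0},{"travel":[0.2,0.2,13.8],"turn":0},{"travel":[0.2,0.2,13.8],"turn":0}]'
python3 - <<'E'
from h import *
from station import arm
plan(arm.observe(),[(*lev(.085,a,-.0265),.05,a-180) for a in (213,218,223,228,233,238,243,248,253,258)])
E
```

```text
time_s: 6.88
tool_pos: [0.4586, -0.1284, 0.0511]
ee_rot: [3.011, 0.895, 0.001]
wrist_force: [-0.1, -0.4, 0.3]
width: -0.0
grasp_force: 0.0
tcp [ 0.4586 -0.1284  0.0511] psi 33.11 F [-0.1 -0.4  0.3] t 6.8833
[-0.06, 2.42, 0.11] turn 0.002
[-0.26, 3.17, 0.11] turn -0.085
[-0.39, 3.93, 0.11] turn -0.173
[-0.46, 4.7, 0.11] turn -0.26
[-0.46, 5.48, 0.11] turn -0.347
[-0.39, 6.26, 0.11] turn -0.434
[-0.25, 7.02, 0.11] turn -0.522
[-0.05, 7.77, 0.11] turn -0.609
[0.22, 8.5, 0.11] turn -0.696
[0.55, 9.2, 0.11] turn -0.783
```

```bash
python3 -m pendant '[{"travel":[0,1.4,0],"turn":0},{"travel":[0,2.2,0],"turn":0},{"travel":[-0.15,2.8,0],"turn":-0.04},{"travel":[-0.26,3.2,0],"turn":-0.085},{"travel":[-0.39,3.9,0],"turn":-0.17},{"travel":[-0.46,4.7,0],"turn":-0.26},{"travel":[-0.46,5.5,0],"turn":-0.35},{"travel":[-0.39,6.25,0],"turn":-0.435},{"travel":[-0.3,6.8,0],"turn":-0.5},{"travel":[-0.3,6.8,0],"turn":-0.5}]'
python3 - <<'E'
from h import *
from station import arm
s=arm.observe()
plan(s,[(*lev(.085,a,-.0265),.05,a-180) for a in (243,248,253,258,263,268,273,278,282,285)])
w=arm.snapshot("wrist");cv2.imwrite("pics/w6.png",w["pixels"])
E
```

```text
time_s: 7.72
tool_pos: [0.4937, -0.1885, 0.0522]
ee_rot: [2.694, 1.612, 0.003]
wrist_force: [-0.1, -0.1, 0.2]
width: 0.0002
grasp_force: 0.0
tcp [ 0.4937 -0.1885  0.0522] psi 61.79 F [-0.1 -0.1  0.2] t 7.7167
[0.04, 0.1, 0.22] turn -0.021
[-0.14, 0.86, 0.23] turn -0.108
[-0.26, 1.62, 0.23] turn -0.196
[-0.31, 2.4, 0.23] turn -0.283
[-0.29, 3.18, 0.23] turn -0.37
[-0.2, 3.95, 0.24] turn -0.457
[-0.05, 4.71, 0.24] turn -0.545
[0.17, 5.45, 0.24] turn -0.632
[0.39, 6.04, 0.24] turn -0.702
[0.58, 6.46, 0.24] turn -0.754
```

View pics/w6.png

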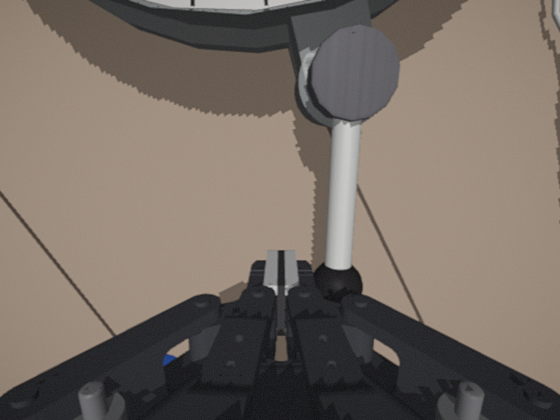

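The ball (338,285) rides against the finger and the lever is swinging. I'll continue towards the stop.

```bash
python3 -m pendant '[{"travel":[-0.14,0.8,0],"turn":-0.1},{"travel":[-0.26,1.6,0],"turn":-0.19},{"travel":[-0.31,2.4,0],"turn":-0.28},{"travel":[-0.29,3.2,0],"turn":-0.37},{"travel":[-0.2,3.9,0],"turn":-0.45},{"travel":[-0.05,4.7,0],"turn":-0.54},{"travel":[0.1,5.2,0],"turn":-0.6},{"travel":[0.1,5.2,0],"turn":-0.6}]'
python3 - <<'E'
from h import *
from station import arm
plan(arm.observe(),[(*lev(.085,a,-.0265),.05,a-180) for a in (278,280,282,284,286,288)])
E
```

```text
time_s: 8.43
tool_pos: [0.5391, -0.2119, 0.0511]
ee_rot: [2.1, 2.335, -0.001]
wrist_force: [-0.6, -0.5, 0.9]
width: -0.0
grasp_force: 0.2
tcp [ 0.5391 -0.2119  0.0511] psi 96.05 F [-0.6 -0.5  0.9] t 8.4333
[-0.12, 0.34, 0.11] turn -0.034
[-0.2, 0.64, 0.11] turn -0.069
[-0.27, 0.95, 0.11] turn -0.104
[-0.32, 1.25, 0.11] turn -0.139
[-0.37, 1.56, 0.11] turn -0.174
[-0.4, 1.87, 0.11] turn -0.209
```

```bash
python3 -m pendant '[{"travel":[-0.12,0.3,0],"turn":-0.03},{"travel":[-0.2,0.6,0],"turn":-0.07},{"travel":[-0.25,0.8,0],"turn":-0.1},{"travel":[-0.27,1.0,0],"turn":-0.1},{"travel":[-0.27,1.0,0],"turn":-0.1}]'
python3 -m pendant '[{"travel":[0,0.2,0],"turn":0},{"travel":[0,0.3,0],"turn":0},{"travel":[0,0.3,0],"turn":0}]'
python3 - <<'E'
from h import *
from station import arm
s=arm.observe();print(np.round(s["moment"],2))
plan(s,[(*lev(.085,a,-.0265),.05,a-180) for a in (282,284,286,288)])
w=arm.snapshot("top");cv2.imwrite("pics/t7.png",ortho(w,(.55,-.05),.07,.22,600))
E
```

```text
time_s: 8.85
tool_pos: [0.5488, -0.2131, 0.0509]
ee_rot: [1.985, 2.434, -0.001]
wrist_force: [-2.8, -2.0, 1.5]
width: 0.0003
grasp_force: 1.4
time_s: 9.1
tool_pos: [0.5506, -0.2127, 0.0507]
ee_rot: [-1.983, -2.435, 0.004]
wrist_force: [-7.5, -3.3, 4.4]
width: -0.0001
grasp_force: 4.1
[-0.45  1.13 -0.09]
tcp [ 0.5506 -0.2127  0.0507] psi 101.68 F [-7.5 -3.3  4.4] t 9.1
[-0.05, -0.2, 0.07] turn -0.006
[-0.13, 0.1, 0.07] turn -0.041
[-0.21, 0.4, 0.07] turn -0.075
[-0.27, 0.7, 0.07] turn -0.11
```

```bash
python3 -m pendant '[{"travel":[0,0.2,0],"turn":0},{"travel":[0,0.3,0],"turn":0},{"travel":[0,0.3,0],"turn":0}]'
python3 -m pendant '[{"travel":[0,-0.8,0],"turn":0},{"travel":[0,-2,0],"turn":0},{"travel":[0,-3,0],"turn":0},{"travel":[0,-3,-4],"turn":0},{"travel":[0,-3,-8],"turn":0},{"travel":[0,-3,-12],"turn":0},{"travel":[0,-3,-14],"turn":0},{"travel":[0,-3,-14],"turn":0},{"travel":[0,-3,-14],"turn":0}]'
python3 - <<'E'
from h import *
from station import arm
w=arm.snapshot("wrist");cv2.imwrite("pics/w8.png",w["pixels"])
d=arm.snapshot("top");cv2.imwrite("pics/t8.png",ortho(d,(.55,-.03),.07,.2,560))
E
```

```text
time_s: 9.4
tool_pos: [0.5511, -0.2126, 0.0506]
ee_rot: [-1.982, -2.431, 0.009]
wrist_force: [-17.9, -3.5, 8.8]
width: -0.0003
grasp_force: 9.4
time_s: 10.15
tool_pos: [0.5261, -0.2177, 0.1923]
ee_rot: [1.979, 2.435, 0.003]
wrist_force: [0.2, -0.3, 0.2]
width: -0.0002
grasp_force: 0.0
```

View pics/w8.png

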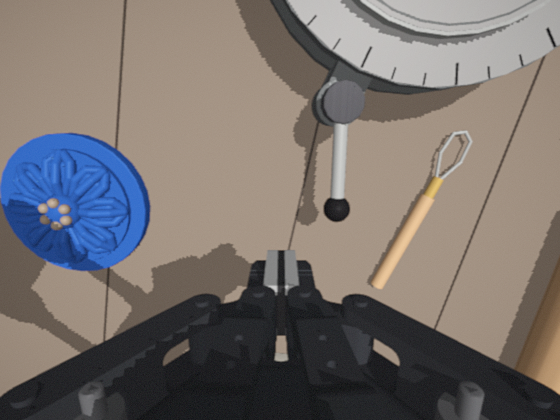

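The lever is on its stop: force rose to 18 N with no further motion. The ball is at (337,209) and the loop tool is undisturbed. Now I'll check the head's alignment.

```bash
python3 - <<'E'
from h import *
from station import arm
s=arm.observe();w=wristcam(arm.snapshot("wrist"),s)
k=ray(w,337,209,.063)[:2]-P;print("lever",np.hypot(*k),np.degrees(np.arctan2(k[1],k[0]))%360)
d=arm.snapshot("top");cv2.imwrite("pics/t9.png",ortho(d,C-[.04,0],.075,.13,560))
E
```

```text
lever 0.08943051211843131 281.79400586781645
```

View pics/t9.png

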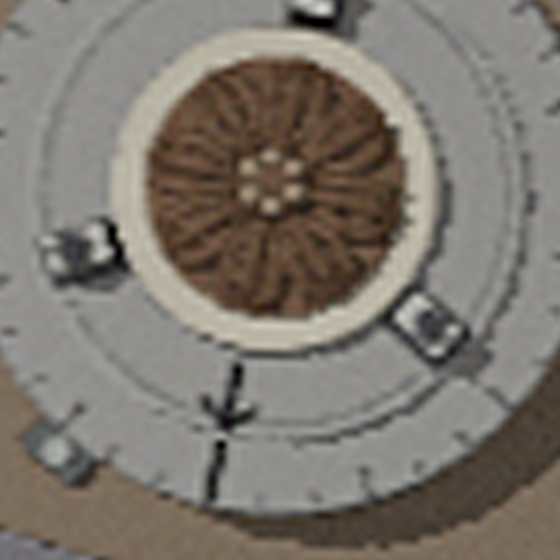

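The arrow (tip 227,428) meets the zero line (221,445 to 211,500) to within about 1.5 mm. The lever has swung 68.8° (1.2 rad), the bat is centred, and the robot is clear.

```bash
python3 -c "
from station import arm
print(arm.finish_job())"
```

```text
the job is handed in; nothing more can be done
None
```

The job is handed in (no verdict came back): by my measurements the index line is within about 1.5 mm of the zero line at the rim, the clamp lever is on its stop at 1.2 rad, the bat is centred, and the robot touches nothing.

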